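# Close up the bench dust extractor and hold its cover down

## Robot

A 6-joint arm with a two-finger parallel gripper is mounted at the origin on the work surface. World frame = base frame: x ahead of the robot, y to its left, z up, the work surface at z = 0. Lengths are in m, angles in rad, forces in N, time in s.
With the tool pointing down it reaches from about 0.375 to 0.9 m from the base axis. Payload 3.1 kg.
Tool frame: the origin (TCP) lies at the very end of the fingers, on their centre line; the grasp point (between the pads) lies 19 mm behind it; z points along the fingers, y is the line along which they close (so a half turn about z gives the same grasp; the last joint's range is limited). The gripper opens to 87 mm and grips with 3 to 60 N. Pads are 19 mm wide; open, the fingers measure 117 mm over their backs; the gripper's body (75 mm by 190 mm) begins 51 mm behind the grasp point.
Start: joints at [-1.363, 0.527, 1.433, -0, 1.181, -0.178], TCP at [0.235, -0.579, 0.223] pointing down, gripper open.
Joint ranges: [-3.08, 3.08], [-0.75, 2.2], [0.22, 2.44], [-1.43, 4.57], [0, 2.65], [-2.85, 2.85]. Speed limits (rad/s): [2.79, 2.79, 3.14, 3.14, 3.14, 3.14].

## Interface

Orientations are given as a unit quaternion [x, y, z, w].
In Python, from rig import robot gives the robot as it stands. The module is installed in compiled form; this text tells all that it offers.
- The arm moves only by the tool play_rows, never from a script. Its argument "steps" is one flat list of numbers, 5 for each row, row after row: the opening, from -1 (shut) to 1 (fully open), then the shift along the tool's x, y, z as a fraction of full scale, then the turn about the tool's z as a fraction of full scale. In form: [claw, tx, ty, tz, twist, claw, tx, ty, tz, twist, ...]. A call has exactly 10 rows; each row shifts and turns the commanded pose from where the row before left it, along the tool's axes as they then stand; what a row does not reach is not made up. Full scale, the value 1, is 0.03 m for a shift and 0.1 rad for a turn. A row lasts 1/10 s, in which the tool goes at most 50 mm and 8.59 degrees, less where a joint would pass 70% of its speed; a pose out of reach is approached as far as the arm can. A call with a number of a shift or a turn outside -1 to 1 is refused whole. A call with a gripper value outside its range is refused whole. The fingers move at their own pace and stop on an object; "grip_force" is the grip in N (left out, the last holds). Time passes only in rows, so rows that do not move let the fingers close, or fill a call up. It gives the time, the measured TCP pose, the force, the opening and the grip force at its end, in the units of the state.
- robot.get_obs(): the state, without advancing time (a new reading comes with each control period).
- robot.camera(name): name is "scene" or "top"; returns a dict with "image" (480x640x3 uint8, red, green, blue), "mtx" (3x3 intrinsics, pixels), "D" ([k1, k2, p1, p2, k3] as OpenCV has them; the pictures are not rectified), "rvec" (rotation vector, rad) and "tvec" (3), from world to camera coordinates, as OpenCV has them. Camera axes: x right, y down, z forward; pixel columns grow to the right and rows downward; lengths in m; the calibration is good to about 2 mm. A picture is of the moment at which its call begins. There is no depth.
- robot.hand_in(): hands the job in; it is judged then, once.
The state is a dict: "time": time; "q": joint angles; "joint_velocities": joint speeds; "joint_torque": joint torques, N m; "position": TCP position; "tool_rot": TCP orientation; "ft_force": force on the tool from outside, world axes, zero at the start; "moment": the same for the moment, N m; "grip_width": finger opening in m; "grip_force": force on a finger pad.
Only numpy, scipy, OpenCV 4.12 (cv2) and the standard library are available. Lean on these libraries where they do the work, as an engineer would, in place of code of your own. Each camera call takes 0.05 s, during which the arm holds its last target. There are 200 camera calls.

## Task

The filters of the bench dust extractor have just been changed; close it up. With the cover still open, push the filter drawer fully home until it snaps into its catch, and turn the quarter-turn stud until its wing lies in line with the slot of the cover; then swing the cover down over the stud and finish holding it pressed flat against the frame, since its sprung hinge and seal would lift it again before I can lock the stud. Leave the other things on the bench where they are.

Things in the scene. Friction and masses are not known exactly. Their poses are not given: they have to be found in the camera images.
- extractor: White box, 240 mm deep (its x) by 260 mm wide (its y), flat top deck at z = 115 mm, fixed to the bench. Origin under the centre of its underside; its front (drawer side) faces its -x, z is up. The deck has a 120 x 200 mm opening with the pleated filter in it, 10 mm lower. It stands turned so that its front looks to the robot's right
- drawer (a joint): Filter drawer in the extractor's front: 0 = fully home, value = metres pulled out along the extractor's -x. Sliding friction about 1.5 N; within the last 7 mm a sprung ball catch must be overcome (about 6 N in all), which then draws it in and keeps it. Its front plate is 220 mm wide, 10 mm thick, from 42 to 112 mm above the bench
- drawer_handle (a point): Middle of the grip of the drawer's bow handle: a round steel bar, 10 mm thick, 110 mm long along the extractor's y, 35 mm before the drawer's front plate, 75 mm above the bench. Moves with the drawer; with the drawer home it lies at x = -165 mm, y = 0 in the extractor's frame
- stud (a joint): Quarter-turn stud on the deck: angle of its wing in rad, growing counter-clockwise seen from above; 0 = wing parallel to the extractor's y, in line with the cover's slot; about 1.57 = square across it. It turns freely between -1.75 and 1.75 and stays where left (friction about 0.06 N m). The slot lets the wing through up to about 0.17 rad out of line
- stud_wing (a point): Middle of the stud's wing, on its upright turning axis, 21 mm above the deck (136 mm above the bench) at x = -90 mm, y = 0 of the extractor. The wing is a flat dark steel bar 42 mm long, 10 mm thick, 20 mm high (from 11 to 31 mm above the deck), on a 10 mm stem. This point turns with it: the wing's length is its y, its thickness its x
- cover (a joint): Cover angle in rad: 0 = shut flat against the frame, 1.57 = upright at the rear, stop at 1.6. Let go when shut, its sprung hinge and seal lift it to between 0.7 and 1.1; above that friction keeps it where it is left. Holding it shut takes 8 to 12 N pressed at cover_middle, 5 to 7 N near its front edge. The rubber seal is compressed over the last 5 mm at the front edge
- panel: The cover itself (sheet and lip). Its origin is the middle of the hinge axis; with the cover shut its frame is parallel to the extractor's, the sheet reaching to its -x, underside at z = 0, outer face at z = 4 mm
- cover_hinge (a point): Middle of the cover's hinge axis, which runs along the extractor's y: at x = +85 mm, y = 0, 120 mm above the bench
- cover_slot (a point): Centre of the cover's slot on its outer face, 176 mm from the hinge axis; the slot runs along the extractor's y, 50 mm long and 19 mm wide. The cover is an aluminium sheet, 222 mm from hinge to front edge, 240 mm wide, 4 mm thick, with a lip of 20 mm folded down at its front edge that comes down just before the drawer's front plate
- cover_middle (a point): Plain spot on the cover's outer face (the top face when shut), on its middle line, 125 mm from the hinge axis; when shut it is 124 mm above the bench, at x = -40 mm, y = 0 of the extractor
- socket: Bystander: black prosthetic socket standing mouth down, 124 mm across, 184 mm high with its adapter. Origin under its centre
- pylon: Bystander: upright aluminium tube with steel clamps, 48 mm across the foot, 165 mm high. Origin under its centre
- dish: Bystander: shallow round steel dish, 130 mm across, 22 mm high. Origin under its centre
- hexkey: Bystander: T-handled hex key lying flat, 170 mm long, 16 mm high. Origin on the bench near the middle of the shaft

How it is judged:
By the outcome, as a careful person would: the job done as asked, in the order asked, and still so for the second after the job is handed in, while the arm keeps its last pose, push and grip.
It also fails if it takes over 58 s, if anything falls off the work surface, if the arm or the gripper's body presses on something with over 40 N, if the wrist force passes 120 N, or if a joint passes its speed limit or range.

## Working session

There is one attempt and no reset: what is moved stays moved. The work goes in short steps, Python scripts to look and compute and a tool call to move; the robot and the scene stay as the last step left them, time stands still between calls to the robot, and variables do not carry over. Pictures are saved under pics/ and viewed, at most 10 in all, crops included, and the job is handed in when it is done.

Besides the shell and the picture viewer there is one more tool, called after "Emit:" in YAML: its name, and indented under it one key for each argument. play_rows: Moves the arm, as the interface text tells. Shift numbers are shares of 0.03 m and turn numbers shares of 0.1 rad, none past 1 either way. Its arguments: {"type":"object","properties":{"steps":{"type":"array"},"grip_force":{"type":"number"}},"required":["steps"]}

```bash
mkdir -p pics; cat > h.py <<'E'
import numpy as np,cv2
from rig import robot
from scipy.spatial.transform import Rotation as R
def snap(n,f):
    c=robot.camera(n); cv2.imwrite(f,c["image"][:,:,::-1]); return c
def ray(c,px):
    M=cv2.Rodrigues(np.array(c["rvec"],float))[0]
    u=cv2.undistortPoints(np.array([[px]],float),np.array(c["mtx"]),np.array(c["D"]))[0,0]
    return -M.T@np.array(c["tvec"],float).ravel(), M.T@np.array([u[0],u[1],1])
def at(c,px,z):
    o,d=ray(c,px); return o+d*(z-o[2])/d[2]
def proj(c,P):
    return cv2.projectPoints(np.array(P,float).reshape(-1,3),np.array(c["rvec"],float),np.array(c["tvec"],float),np.array(c["mtx"]),np.array(c["D"]))[0][:,0]
E
python3 - <<'E'
from h import *
import pickle
d={n:snap(n,f"pics/{n}0.png") for n in("scene","top")}
pickle.dump(d,open("c0.pkl","wb"))
for n in d: print(n,ray(d[n],(320,240)))
o=robot.get_obs();print(o)
print(R.from_quat(o["tool_rot"]).as_matrix().round(3))
E
```

```text
scene (array([ 0.94355379, -0.17324541,  0.7969184 ]), array([-0.47285214,  0.33824344, -0.81366696]))
top (array([0.4551254 , 0.10484426, 1.15771295]), array([ 0.04868913,  0.02292862, -0.99856953]))
{'time': 0.1, 'q': array([-1.36349336e+00,  5.28432029e-01,  1.43376499e+00, -9.46039472e-06,
        1.18143016e+00, -1.78485320e-01]), 'joint_velocities': array([ 5.74244238e-05, -1.62193307e-03, -3.95360814e-03,  3.53829696e-04,
        8.89175334e-04,  3.95848888e-04]), 'joint_torque': array([-2.69640054e-05, -4.40984595e+01, -1.77151251e+01,  6.35121530e-02,
        5.33820223e-02, -3.54205326e-05]), 'position': array([ 0.23507478, -0.57838705,  0.22163628]), 'tool_rot': array([ 9.81452686e-01,  1.91701827e-01, -1.90309002e-05, -1.01709354e-03]), 'ft_force': array([-0.95533571,  0.5924577 ,  0.41147508]), 'moment': array([-0.0135143 , -0.01397135, -0.01935361]), 'grip_force': 0.0, 'grip_width': 0.08693516290459471}
[[ 0.927  0.376 -0.   ]
 [ 0.376 -0.926  0.002]
 [ 0.    -0.002 -1.   ]]
```

View pics/scene0.png

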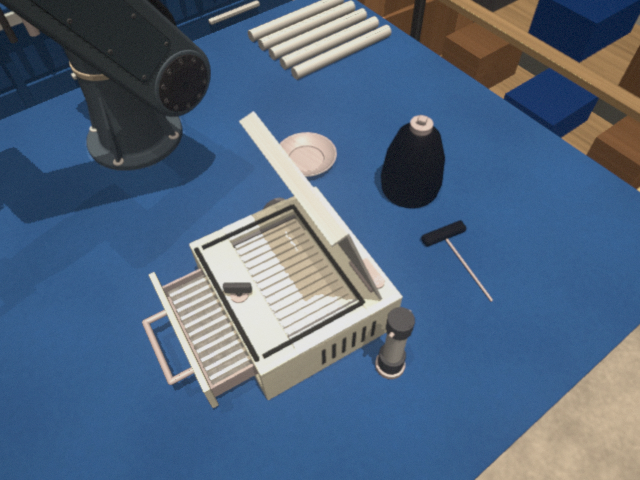

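View pics/top0.png

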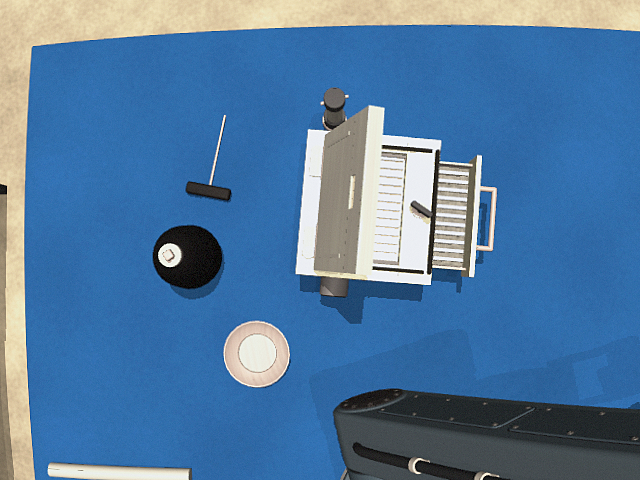

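The scene view shows the drawer out with its handle at about (155,350), the stud wing at (237,288) and the cover leaning open. In the top view the deck corners are near (441,139), (432,284), (308,129) and (296,274). The wing runs (413,203)-(430,217) and the handle bar (494,188)-(491,250).

```bash
python3 - <<'E'
from h import *
import pickle
d=pickle.load(open("c0.pkl","rb"));t=d["top"];s=d["scene"]
P={k:at(t,p,.115) for k,p in dict(fr=(441,139),fl=(432,284),br=(308,129),bl=(296,274)).items()}
for k in P:print(k,P[k].round(4))
print("widths",np.linalg.norm(P['fr']-P['fl']),np.linalg.norm(P['br']-P['bl']),np.linalg.norm(P['fr']-P['br']),np.linalg.norm(P['fl']-P['bl']))
# extractor +x points from front to back
ex=(P['br']+P['bl']-P['fr']-P['fl'])[:2]; ey=(P['fl']-P['fr']+P['bl']-P['br'])[:2]
print("yaw",np.arctan2(ex[1],ex[0]),"from y",np.arctan2(-ey[0],ey[1]), "ctr",sum(P.values())/4)
for p in [(494,188),(491,250)]:print("handle",at(t,p,.08).round(4))
print("plate",at(t,(481,156),.112),at(t,(475,276),.112))
# dark wing mask in top crop
im=t["image"].astype(int);m=(im.max(2)<75).astype(np.uint8)
m2=np.zeros_like(m);m2[190:230,403:434]=m[190:230,403:434]
ys,xs=np.nonzero(m2);print(len(xs),cv2.minAreaRect(np.c_[xs,ys].astype(np.float32)))
im=s["image"];a=im[120:420,120:440]
w=im[265:315,205:270]; w=cv2.resize(w,(390,300),interpolation=2)
w2=cv2.resize(t["image"][185:235,395:460],(390,300),interpolation=2)
cv2.imwrite("pics/crop.png",np.hstack([w,w2])[:,:,::-1])
E
```

```text
fr [ 0.6818 -0.0918  0.115 ]
fl [ 0.4238 -0.0666  0.115 ]
br [0.7051 0.1458 0.115 ]
bl [0.4471 0.1723 0.115 ]
widths 0.2592680937822948 0.25933355048981327 0.23875182843882972 0.24004040977542826
yaw 1.4732578193103756 from y 1.470773339581493 ctr [0.56447097 0.03993705 0.115     ]
handle [ 0.5963 -0.194   0.08  ]
handle [ 0.4819 -0.1837  0.08  ]
plate [ 0.65051001 -0.16400367  0.112     ] [ 0.43570749 -0.14462217  0.112     ]
130 ((422.0, 209.5), (39.0, 22.0), 90.0)
```

View pics/crop.png

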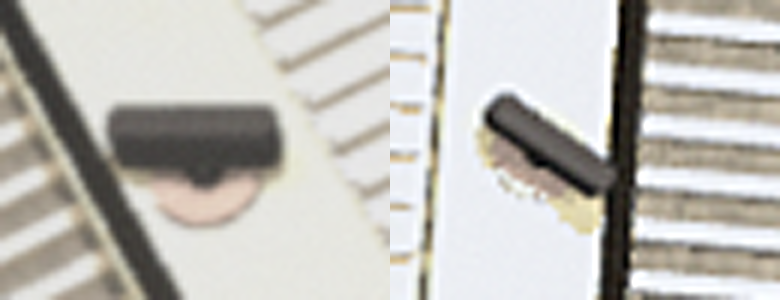

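```bash
python3 - <<'E'
from h import *
import pickle
d=pickle.load(open("c0.pkl","rb"));t=d["top"];s=d["scene"]
yaw=1.472;C=np.array([.5645,.04]);Rz=np.array([[np.cos(yaw),-np.sin(yaw)],[np.sin(yaw),np.cos(yaw)]])
W=lambda x,y:C+Rz@[x,y]
E=lambda p:Rz.T@(np.array(p)[:2]-C)
a=at(t,(414.5,201.7),.146);b=at(t,(430.8,215),.146)
print("wing",a,b,"len",np.linalg.norm(a-b),"mid",(a+b)/2,"expected",W(-.09,0))
v=E(a)-E(b);print("wing dir ext",v,"joint",np.arctan2(-v[0],v[1]))
# scene: ends of wing top edge
a=at(s,(205+112/6,265+110/6),.146);b=at(s,(205+275/6,265+110/6),.146);v=E(b)-E(a);print("scene",a,b,np.linalg.norm(v),np.arctan2(-v[0],v[1]),E((a+b)/2))
h=(at(t,(494,188),.08)+at(t,(491,250),.08))/2
print("handle mid",h,"ext",E(h),"home",W(-.165,0),"drawer",-.165-E(h)[0])
for p in [(481,156),(475,276)]:print("plate front ext",E(at(t,p,.112)))
# cover: front edge on outer side in top: angle from hinge
H=W(.085,0);print("hinge",H)
for n,px in [("top",(378,108)),("scene",(250,117))]:
  o,dd=ray(d[n],px)
  oe=E(o);de=Rz.T@dd[:2]
  print(n,[ (round(k,2),(oe+de*k).round(3),round(o[2]+dd[2]*k,3)) for k in np.arange(.7,1.1,.04)])
c=robot.get_obs();print(proj(t,[*W(0,0),.115]))
print("slot open check")
for th in np.arange(.8,1.6,.1):
  q=[]
  for y in(-.12,.12):
    x=.085-.222*np.cos(th);z=.12+.222*np.sin(th);q.append([*W(x,y),z])
  print(round(th,2),proj(t,q).round().tolist(),proj(s,q).round().tolist())
E
```

```text
wing [ 0.56641882 -0.03556658  0.146     ] [ 0.54290194 -0.06296631  0.146     ] len 0.036108017747608294 mid [ 0.55466038 -0.04926644  0.146     ] expected [ 0.55562279 -0.04956113]
wing dir ext [ 0.02958572 -0.02069961] joint -2.181286490319243
scene [ 0.54213528 -0.06176071  0.146     ] [ 0.56631388 -0.02996193  0.146     ] 0.03994705712594337 -2.1221003251275197 [-0.08645615  0.00175632]
handle mid [ 0.53909948 -0.1888726   0.08      ] ext [-0.23026193  0.00270165] home [ 0.54822511 -0.1241954 ] drawer 0.06526193021596596
plate front ext [-0.19452521 -0.10571263]
plate front ext [-0.19642542  0.10995413]
hinge [0.57288403 0.12458551]
top [(np.float64(0.7), array([ 0.016, -0.079]), np.float64(0.465)), (np.float64(0.74), array([ 0.014, -0.09 ]), np.float64(0.425)), (np.float64(0.78), array([ 0.012, -0.101]), np.float64(0.385)), (np.float64(0.82), array([ 0.009, -0.113]), np.float64(0.346)), (np.float64(0.86), array([ 0.007, -0.124]), np.float64(0.306)), (np.float64(0.9), array([ 0.005, -0.135]), np.float64(0.267)), (np.float64(0.94), array([ 0.003, -0.146]), np.float64(0.227)), (np
[... 842 characters left out ...]
.117, 0.385]), np.float64(0.084)), (np.float64(1.1), array([0.128, 0.415]), np.float64(0.057))]
[[369.5427982  205.69166007]]
slot open check
0.8 [[427.0, 119.0], [417.0, 278.0]] [[280.0, 295.0], [197.0, 166.0]]
0.9 [[418.0, 116.0], [407.0, 277.0]] [[292.0, 282.0], [206.0, 153.0]]
1.0 [[407.0, 113.0], [396.0, 277.0]] [[305.0, 269.0], [217.0, 142.0]]
1.1 [[394.0, 110.0], [383.0, 276.0]] [[320.0, 256.0], [228.0, 130.0]]
1.2 [[381.0, 107.0], [369.0, 275.0]] [[335.0, 243.0], [241.0, 120.0]]
1.3 [[366.0, 104.0], [354.0, 274.0]] [[351.0, 232.0], [254.0, 110.0]]
1.4 [[351.0, 102.0], [339.0, 272.0]] [[367.0, 221.0], [268.0, 102.0]]
1.5 [[336.0, 101.0], [323.0, 271.0]] [[384.0, 211.0], [282.0, 95.0]]
```

Emit:
play_rows:
  steps: [-1, 1, -0.5, 0, 0, -1, 1, -0.5, 0, 0, -1, 1, -0.5, 0, 0, -1, 1, -0.5, 0, 0, -1, 1, -0.5, 0, 0, -1, 1, -0.5, 0, 0, -1, 1, -0.5, 0, 0, -1, 1, -0.5, 0, 0, -1, 1, -0.5, 0, 0, -1, 1, -0.5, 0, 0]

```text
time: 1.1
position: [0.4572, -0.3258, 0.2222]
tool_rot: [0.981, 0.192, -0.0, -0.0]
ft_force: [-0.5, -0.3, -0.5]
grip_width: 0.0148
grip_force: 0.0
```

Emit:
play_rows:
  steps: [-1, 0, 0, 0, -1, -1, 0, 0, 0, -1, -1, 0, 0, 0, -1, -1, 0, 0, 0, -1, -1, 0, 0, 0, -1, -1, 0, 0, 0, -1, -1, 0, 0, 0, -1, -1, 0, 0, 0, -1, -1, 0, 0, 0, -1, -1, 0, 0, 0, -0.9]

```text
time: 2.1
position: [0.4564, -0.3269, 0.2221]
tool_rot: [0.771, 0.636, -0.0, -0.001]
ft_force: [-0.4, 0.1, 0.6]
grip_width: 0.0002
grip_force: 0.0
```

```bash
cat >> h.py <<'E'
yaw=1.472;C=np.array([.5645,.04]);Rz=np.array([[np.cos(yaw),-np.sin(yaw)],[np.sin(yaw),np.cos(yaw)]])
W=lambda x,y:C+Rz@[x,y]
E=lambda p:Rz.T@(np.array(p)[:2]-C)
def st(tgt=None):
    o=robot.get_obs();M=R.from_quat(o["tool_rot"]).as_matrix();p=o["position"]
    print("t",round(o["time"],2),"ext",E(p).round(4),"z",p[2].round(4),"yawerr",round(np.arctan2(M[1,0],M[0,0])-yaw,4),"F ext",(Rz.T@o["ft_force"][:2]).round(2),o["ft_force"][2].round(2),"w",round(o["grip_width"],4))
    if tgt is not None:
        d=np.r_[W(*tgt[:2]),tgt[2]]-p; print("need rows(30mm):",(M.T@d/.03).round(2))
E
python3 -c "
from h import *
st((-.265,0,.07))"
```

```text
t 2.1 ext [-0.3757  0.0713] z 0.2221 yawerr -0.0923 F ext [0.1  0.41] 0.63 w 0.0002
need rows(30mm): [3.89 2.03 5.07]
```

Emit:
play_rows:
  steps: [-1, 0, 0, 0, -0.92, -1, 0, 0.5, 0.8, 0, -1, 0, 0.5, 0.8, 0, -1, 0.5, 0.5, 0.8, 0, -1, 0.5, 0.5, 0.8, 0, -1, 0.5, 0.4, 0.8, 0, -1, 0.5, 0, 0.8, 0, -1, 0.6, 0, 0.3, 0, -1, 0.6, 0, 0, 0, -1, 0.5, 0, 0, 0]

```text
time: 3.1
position: [0.5398, -0.2227, 0.07]
tool_rot: [0.742, 0.67, 0.0, -0.0]
ft_force: [0.4, -0.4, -0.7]
grip_width: 0.0004
grip_force: 0.0
```

```bash
python3 -c "
from h import *
st((-.1795,0,.07))"
```

```text
t 3.1 ext [-0.2638 -0.0013] z 0.07 yawerr -0.004 F ext [-0.39 -0.44] -0.67 w 0.0004
need rows(30mm): [ 2.81 -0.06  0.  ]
```

Push home: 84 mm to nominal home, plus a little.

Emit:
play_rows:
  steps: [-1, 0.4, 0, 0, 0, -1, 0.4, 0, 0, 0, -1, 0.4, 0, 0, 0, -1, 0.4, 0, 0, 0, -1, 0.4, 0, 0, 0, -1, 0.3, 0, 0, 0, -1, 0.2, 0, 0, 0, -1, 0.1, 0, 0, 0, -1, 0.1, 0, 0, 0, -1, 0.1, 0, 0, 0]

```text
time: 4.1
position: [0.5488, -0.1407, 0.0697]
tool_rot: [0.743, 0.67, 0.0, 0.0]
ft_force: [0.8, -0.2, 0.9]
grip_width: 0.0002
grip_force: 0.7
```

```bash
python3 -c "
from h import *
st((-.1795,0,.07))"
```

```text
t 4.1 ext [-0.1814 -0.0022] z 0.0697 yawerr -0.0048 F ext [-0.11 -0.78] 0.92 w 0.0002
need rows(30mm): [ 0.06 -0.07 -0.01]
```

Emit:
play_rows:
  steps: [-1, 0.05, 0, 0, 0, -1, 0.05, 0, 0, 0, -1, 0.05, 0, 0, 0, -1, 0.05, 0, 0, 0, -1, 0, 0, 0, 0, -1, 0, 0, 0, 0, -1, 0, 0, 0, 0, -1, 0, 0, 0, 0, -1, 0, 0, 0, 0, -1, 0, 0, 0, 0]

```text
time: 5.1
position: [0.5489, -0.1386, 0.0696]
tool_rot: [0.742, 0.671, -0.002, 0.002]
ft_force: [-3.4, -14.0, -0.3]
grip_width: 0.0004
grip_force: 7.2
```

```bash
python3 - <<'E'
from h import *
st((-.1795,0,.07))
c=snap("top","pics/top1.png");cv2.imwrite("pics/c1.png",cv2.resize(c["image"][110:300,290:540],(750,570),interpolation=2)[:,:,::-1])
E
```

```text
t 5.1 ext [-0.1792 -0.002 ] z 0.0696 yawerr -0.0017 F ext [-14.22   1.96] -0.32 w 0.0004
need rows(30mm): [-0.01 -0.07 -0.01]
```

View pics/c1.png

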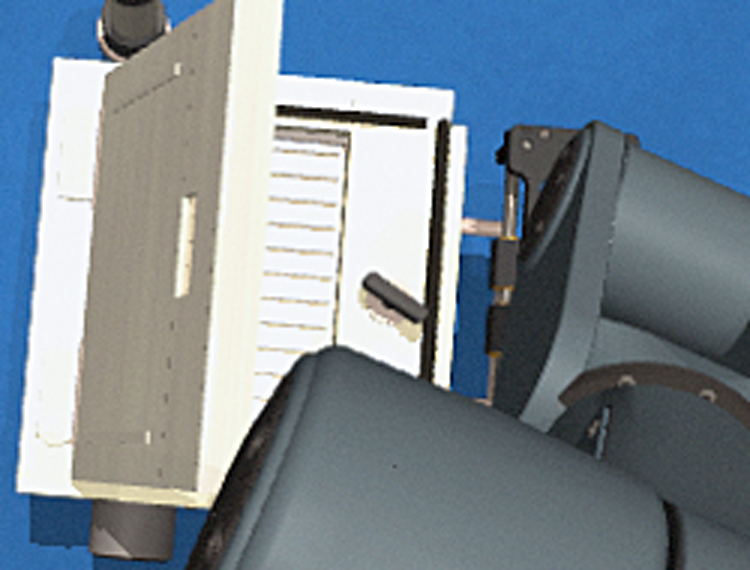

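Emit:
play_rows:
  steps: [-1, -0.4, 0, 0, 0, -1, -0.2, -0.07, 0, -0.03, -1, 0, 0, -0.7, 0, -1, 0, 0, -0.8, 0, -1, 0, 0, -0.4, 0, -1, 0.5, 0, 0, 0, -1, 0.6, 0, 0, 0, -1, 0.6, 0, 0, 0, -1, 0.2, 0, 0, 0, -1, 0, 0, 0, 0]

```text
time: 6.15
position: [0.55, -0.0937, 0.1257]
tool_rot: [0.741, 0.672, -0.0, -0.001]
ft_force: [-1.1, 0.4, 0.3]
grip_width: 0.0001
grip_force: 0.0
```

```bash
python3 - <<'E'
from h import *
st((-.1045,0,.128))
E
```

```text
t 6.15 ext [-0.1345  0.0013] z 0.1257 yawerr 0.0011 F ext [0.29 1.1 ] 0.33 w 0.0001
need rows(30mm): [ 1.    0.04 -0.08]
```

Emit:
play_rows:
  steps: [-1, 0.1, 0, -0.05, 0, -1, 0.1, 0, 0, 0, -1, 0.1, 0, 0, 0, -1, 0.1, 0, 0, 0, -1, 0.1, 0, 0, 0, -1, 0.1, 0, 0, 0, -1, 0.1, 0, 0, 0, -1, 0.1, 0, 0, 0, -1, 0.1, 0, 0, 0, -1, 0.05, 0, 0, 0]

```text
time: 7.15
position: [0.5494, -0.0761, 0.1282]
tool_rot: [0.738, 0.674, -0.009, 0.003]
ft_force: [-15.1, -29.5, 5.5]
grip_width: 0.0006
grip_force: 15.1
```

```bash
python3 - <<'E'
from h import *
st((-.1045,0,.128))
E
```

```text
t 7.15 ext [-0.117   0.0036] z 0.1282 yawerr 0.0079 F ext [-30.87  12.07] 5.48 w 0.0006
need rows(30mm): [ 0.42  0.12 -0.  ]
```

Emit:
play_rows:
  steps: [-1, -0.5, 0, 0, 0, -1, -0.6, 0, 0, 0, -1, 0, 0.5, 0, 0, -1, 0, 0.5, 0, 0, -1, 0.4, 0, 0, 0, -1, 0.4, 0, 0, 0, -1, 0, 0, 0, 0, -1, 0, 0, 0, 0, -1, 0, 0, 0, 0, -1, 0, 0, 0, 0]

```text
time: 8.15
position: [0.5823, -0.0793, 0.1281]
tool_rot: [0.742, 0.671, -0.0, -0.0]
ft_force: [0.1, 0.0, 0.4]
grip_width: 0.0003
grip_force: 0.0
```

```bash
python3 - <<'E'
from h import *
st((-.1148,-.011,.128))
c=snap("scene","pics/s1.png");cv2.imwrite("pics/c2.png",cv2.resize(c["image"][200:380,120:360],(800,600),interpolation=2)[:,:,::-1])
E
```

```text
t 8.15 ext [-0.1169 -0.0295] z 0.1281 yawerr -0.0013 F ext [ 0.03 -0.1 ] 0.4 w 0.0003
need rows(30mm): [ 0.07 -0.62  0.  ]
```

View pics/c2.png

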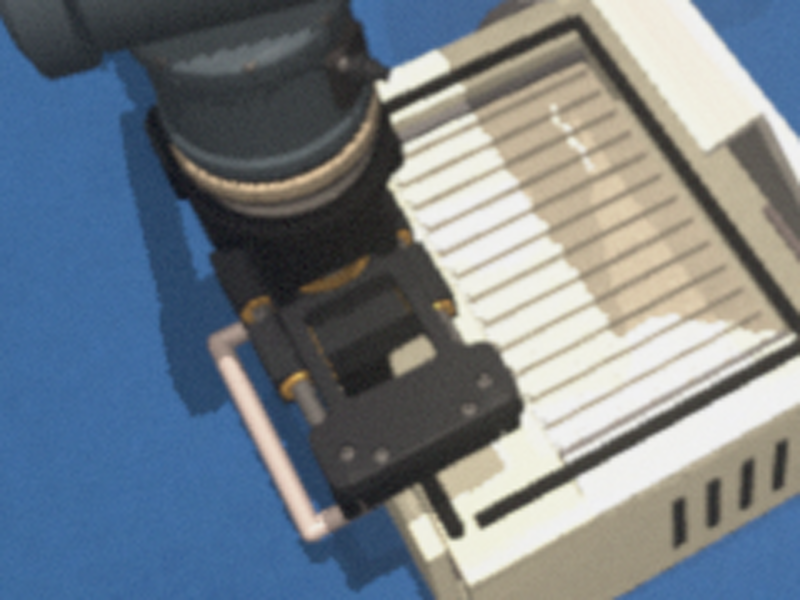

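Emit:
play_rows:
  steps: [-1, 0.07, -0.3, 0, 0, -1, 0, -0.3, 0, 0, -1, 0.05, -0.09, 0, 0, -1, 0.05, -0.09, 0, 0, -1, 0.06, -0.06, 0, 0, -1, 0.06, -0.05, 0, 0, -1, 0.06, -0.05, 0, 0, -1, 0.05, -0.05, 0, 0, -1, 0, 0, 0, 0, -1, 0, 0, 0, 0]

```text
time: 9.2
position: [0.5561, -0.0685, 0.1284]
tool_rot: [0.741, 0.672, -0.001, 0.004]
ft_force: [-0.3, -10.1, -1.8]
grip_width: 0.0006
grip_force: 4.8
```

```bash
python3 - <<'E'
from h import *
st((-.1045,0,.128))
E
```

```text
t 9.2 ext [-0.1088 -0.0023] z 0.1284 yawerr 0.0011 F ext [-10.11  -0.74] -1.82 w 0.0006
need rows(30mm): [ 0.14 -0.08  0.01]
```

Emit:
play_rows:
  steps: [-1, -0.5, 0, 0, 0, -1, -0.8, 0, -0.2, 0, -1, -1, 0, -0.5, 0, -1, -1, 0, 0, 0, -1, -1, 0, 0, 0, -1, -0.5, 0, 0, 0, -1, 0, 0, 0, 0, -1, 0, 0, 0, 0, -1, 0, 0, 0, 0, -1, 0, 0, 0, 0]

```text
time: 10.2
position: [0.5398, -0.206, 0.149]
tool_rot: [0.741, 0.672, 0.0, -0.0]
ft_force: [-1.0, -0.3, 0.2]
grip_width: 0.0001
grip_force: 0.0
```

```bash
python3 - <<'E'
from h import *
import pickle
st((-.1045,0,.128))
d={n:snap(n,f"pics/{n}2.png") for n in("scene","top")}
pickle.dump(d,open("c1.pkl","wb"))
w=cv2.resize(d["scene"]["image"][265:315,205:270],(390,300),interpolation=2)
w2=cv2.resize(d["top"]["image"][185:235,395:460],(390,300),interpolation=2)
cv2.imwrite("pics/crop2.png",np.hstack([w,w2])[:,:,::-1])
E
```

```text
t 10.2 ext [-0.2473  0.0003] z 0.149 yawerr 0.0005 F ext [-0.36  0.96] 0.23 w 0.0001
need rows(30mm): [4.76 0.01 0.7 ]
```

View pics/crop2.png

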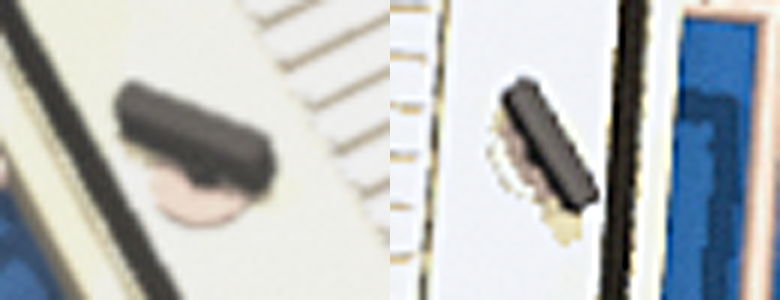

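Emit:
play_rows:
  steps: [-1, 0.9, -0.2, 0, 0, -1, 1, 0, 0, 0, -1, 1, 0, 0, 0, -1, 1, 0, 0.4, 0, -1, 0.25, 0, 0.27, 0, -1, 0.1, -0.05, 0, 0, -1, 0.1, -0.05, 0, 0, -1, 0.1, -0.05, 0, 0, -1, 0.1, -0.05, 0, 0, -1, 0.1, -0.05, 0, 0]

```text
time: 11.3
position: [0.5404, -0.0698, 0.1294]
tool_rot: [0.741, 0.671, -0.001, 0.001]
ft_force: [-1.8, -5.3, -0.5]
grip_width: 0.0007
grip_force: 3.1
```

```bash
python3 - <<'E'
from h import *
st((-.1045,.0135,.128))
E
```

```text
t 11.3 ext [-0.1116  0.0132] z 0.1294 yawerr -0.0008 F ext [-5.47  1.31] -0.45 w 0.0007
need rows(30mm): [ 0.24 -0.01  0.04]
```

Emit:
play_rows:
  steps: [-1, 0.08, 0, 0, 0, -1, 0.08, 0, 0, 0, -1, 0.05, 0, 0, 0, -1, 0, 0, 0, 0, -1, 0, 0, 0, 0, -1, 0, 0, 0, 0, -1, 0, 0, 0, 0, -1, 0, 0, 0, 0, -1, 0, 0, 0, 0, -1, 0, 0, 0, 0]

```text
time: 12.3
position: [0.5387, -0.0627, 0.1289]
tool_rot: [0.742, 0.671, -0.002, -0.001]
ft_force: [-4.4, -4.7, 2.0]
grip_width: 0.0006
grip_force: 2.5
```

```bash
python3 - <<'E'
from h import *
st((-.1045,.0,.128))
E
```

```text
t 12.3 ext [-0.1047  0.0156] z 0.1289 yawerr -0.001 F ext [-5.1   3.93] 1.95 w 0.0006
need rows(30mm): [0.01 0.52 0.03]
```

Emit:
play_rows:
  steps: [-0.77, -0.3, 0.1, 0, 0, -0.77, 0, 0.4, 0, 0, -0.77, 0, 0, 0, 0, -0.77, 0.2, 0, 0, 0, -0.77, 0.1, 0, 0, 0, -0.77, 0.05, 0, 0, 0, -0.77, 0.05, 0, 0, 0, -0.77, 0, 0, 0, 0, -0.77, 0, 0, 0, 0, -0.77, 0, 0, 0, 0]

```text
time: 13.3
position: [0.5557, -0.0641, 0.1291]
tool_rot: [0.74, 0.672, -0.003, 0.003]
ft_force: [-2.6, -15.0, -0.8]
grip_width: 0.0097
grip_force: 7.3
```

```bash
python3 - <<'E'
from h import *
st((-.1045,.0,.128))
E
```

```text
t 13.3 ext [-0.1045 -0.0015] z 0.1291 yawerr 0.0022 F ext [-15.15   1.07] -0.76 w 0.0097
need rows(30mm): [ 0.   -0.05  0.04]
```

Emit:
play_rows:
  steps: [-0.77, -0.4, 0, 0, 0, -1, -0.1, 0, -0.5, 0, -1, 0, 0, -1, 0, -1, 0, 0, -1, 0, -1, 0, 0, -1, 0, -1, 0, 0, -1, 0, -1, 0, 0, -1, 0, -1, 0, 0, -1, 0, -1, 0, 0, -1, 0, -1, 0, 0, -1, 0]

```text
time: 14.3
position: [0.5539, -0.0737, 0.385]
tool_rot: [0.741, 0.671, 0.0, -0.001]
ft_force: [-0.4, -0.5, -0.5]
grip_width: 0.0003
grip_force: 0.0
```

```bash
python3 - <<'E'
from h import *
import pickle
st((.075,0,.40))
d={n:snap(n,f"pics/{n}3.png") for n in("scene","top")}
pickle.dump(d,open("c2.pkl","wb"))
w=cv2.resize(d["scene"]["image"][265:315,205:270],(390,300),interpolation=2)
w2=cv2.resize(d["top"]["image"][185:235,395:460],(390,300),interpolation=2)
w3=cv2.resize(d["scene"]["image"][80:380,40:440],(400,300));w4=cv2.resize(d["top"]["image"][80:380,240:640],(400,300))
cv2.imwrite("pics/crop3.png",np.vstack([np.hstack([w,w2]),np.hstack([w3,w4])[:,:780]])[:,:,::-1])
E
```

```text
t 14.3 ext [-0.1142 -0.0006] z 0.385 yawerr -0.0005 F ext [-0.55  0.37] -0.52 w 0.0003
need rows(30mm): [ 6.31 -0.02 -0.49]
```

View pics/crop3.png

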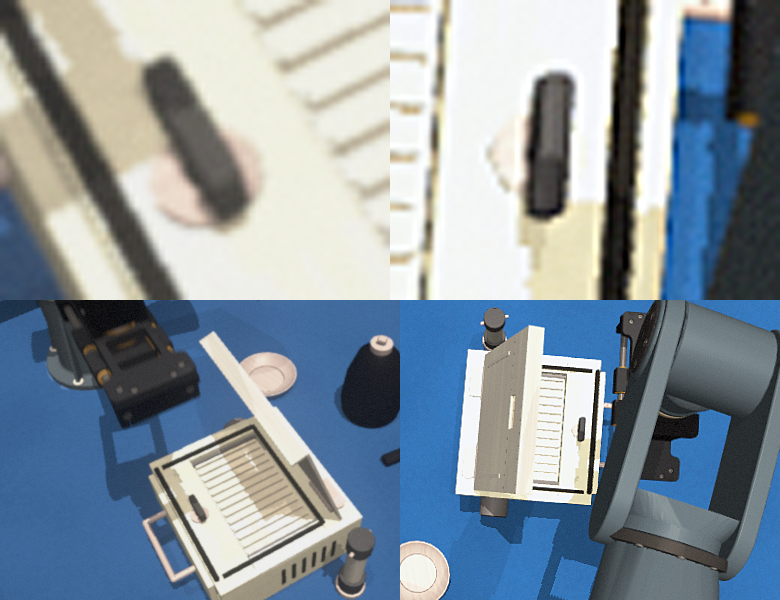

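Emit:
play_rows:
  steps: [-1, 0.6, 0, -0.5, 0, -1, 1, 0, 0, 0, -1, 1, 0, 0, 0, -1, 1, 0, 0, 0, -1, 1, 0, 0, 0, -1, 1, 0, 0, 0, -1, 1, 0, 0, 0, -1, 0, 0, 0.9, 0, -1, 0, 0, 1, 0, -1, 0, 0, 1, 0]

```text
time: 15.4
position: [0.5732, 0.1234, 0.3099]
tool_rot: [0.741, 0.671, -0.0, -0.001]
ft_force: [0.7, -0.2, -0.5]
grip_width: 0.0006
grip_force: 0.0
```

```bash
python3 - <<'E'
from h import *
st((.055,0,.29))
c=np.array
for th in np.arange(1.3,-.01,-.1):
    r=.145+.03*th/1.25
    print(round(th,2),(.085-r*np.cos(th)+.004*np.sin(th)+.0095).round(4),(.12+r*np.sin(th)+.004*np.cos(th)).round(4))
E
```

```text
t 15.4 ext [ 0.0838 -0.0004] z 0.3099 yawerr 0.0002 F ext [-0.13 -0.72] -0.54 w 0.0006
need rows(30mm): [-0.96 -0.01  0.66]
1.3 0.0512 0.2908
1.2 0.0353 0.2834
1.1 0.0203 0.2746
1.0 0.0066 0.2644
0.9 -0.0059 0.253
0.8 -0.017 0.2406
0.7 -0.0267 0.2273
0.6 -0.0348 0.2133
0.5 -0.0414 0.1988
0.4 -0.0463 0.1839
0.3 -0.0497 0.1688
0.2 -0.0515 0.1537
0.1 -0.0518 0.1387
-0.0 -0.0505 0.124
```

Emit:
play_rows:
  steps: [-1, -0.5, 0, 0.33, 0, -1, -0.4, 0, 0.3, 0, -1, -0.2, 0, 0, 0, -1, -0.27, 0, 0.12, 0, -1, -0.27, 0, 0.13, 0, -1, -0.25, 0, 0.15, 0, -1, -0.25, 0, 0.15, 0, -1, -0.23, 0, 0.17, 0, -1, -0.23, 0, 0.17, 0, -1, -0.2, 0, 0.2, 0]

```text
time: 16.4
position: [0.5661, 0.0378, 0.2603]
tool_rot: [0.741, 0.671, -0.0, 0.001]
ft_force: [-1.4, -3.5, 7.5]
grip_width: 0.0003
grip_force: 4.0
```

```bash
python3 - <<'E'
from h import *
st((-.017,0,.2406))
c=snap("scene","pics/s4.png");t=snap("top","pics/t4.png")
cv2.imwrite("pics/c4.png",np.hstack([c["image"][60:400,60:440],t["image"][60:400,240:620]])[:,:,::-1])
E
```

```text
t 16.4 ext [-0.0021 -0.0018] z 0.2603 yawerr -0.0008 F ext [-3.67  1.04] 7.55 w 0.0003
need rows(30mm): [-0.5  -0.06  0.66]
```

View pics/c4.png

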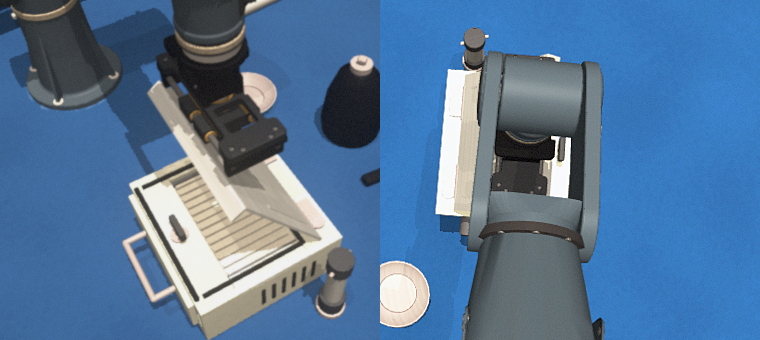

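Emit:
play_rows:
  steps: [-1, -0.28, 0, 0.3, 0, -1, -0.28, 0, 0.3, 0, -1, -0.32, 0, 0.43, 0, -1, -0.27, 0, 0.47, 0, -1, -0.22, 0, 0.48, 0, -1, -0.16, 0, 0.5, 0, -1, -0.11, 0, 0.5, 0, -1, -0.03, 0, 0.25, 0, -1, 0, 0, 0, 0, -1, 0, 0, 0, 0]

```text
time: 17.5
position: [0.5611, -0.0109, 0.1637]
tool_rot: [0.742, 0.671, -0.0, -0.0]
ft_force: [-0.3, -1.3, 2.5]
grip_width: 0.0004
grip_force: 1.2
```

```bash
python3 - <<'E'
from h import *
st((-.0505,0,.124))
E
```

```text
t 17.5 ext [-0.051  -0.0016] z 0.1637 yawerr -0.001 F ext [-1.28  0.21] 2.55 w 0.0004
need rows(30mm): [ 0.01 -0.05  1.32]
```

Emit:
play_rows:
  steps: [-1, 0, 0, 0.2, 0, -1, 0, 0, 0.2, 0, -1, 0, 0, 0.2, 0, -1, 0, 0, 0.2, 0, -1, 0, 0, 0.2, 0, -1, 0, 0, 0.15, 0, -1, 0, 0, 0.05, 0, -1, 0, 0, 0.05, 0, -1, 0, 0, 0, 0, -1, 0, 0, 0, 0]

```text
time: 18.5
position: [0.5617, -0.0117, 0.1265]
tool_rot: [0.741, 0.671, 0.0, 0.001]
ft_force: [-0.0, -4.5, 5.2]
grip_width: 0.0006
grip_force: 2.5
```

```bash
python3 - <<'E'
from h import *
st((-.0505,0,.124))
E
```

```text
t 18.5 ext [-0.0517 -0.0023] z 0.1265 yawerr -0.0006 F ext [-4.43 -0.43] 5.19 w 0.0006
need rows(30mm): [ 0.04 -0.08  0.08]
```

Emit:
play_rows:
  steps: [-1, 0, 0, 0.04, 0, -1, 0, 0, 0.04, 0, -1, 0, 0, 0.04, 0, -1, 0, 0, 0.02, 0, -1, 0, 0, 0, 0, -1, 0, 0, 0, 0, -1, 0, 0, 0, 0, -1, 0, 0, 0, 0, -1, 0, 0, 0, 0, -1, 0, 0, 0, 0]

```text
time: 19.5
position: [0.5617, -0.0118, 0.1243]
tool_rot: [0.741, 0.671, 0.0, 0.001]
ft_force: [-3.5, -3.5, 17.1]
grip_width: 0.0003
grip_force: 8.4
```

```bash
python3 - <<'E'
from h import *
st((-.0505,0,.124))
E
```

```text
t 19.5 ext [-0.0518 -0.0023] z 0.1243 yawerr -0.0004 F ext [-3.84  3.09] 17.08 w 0.0003
need rows(30mm): [ 0.04 -0.08  0.01]
```

Emit:
play_rows:
  steps: [-1, 0, 0, 0.03, 0, -1, 0, 0, 0, 0, -1, 0, 0, 0, 0, -1, 0, 0, 0, 0, -1, 0, 0, 0, 0, -1, 0, 0, 0, 0, -1, 0, 0, 0, 0, -1, 0, 0, 0, 0, -1, 0, 0, 0, 0, -1, 0, 0, 0, 0]

```text
time: 20.5
position: [0.5617, -0.0118, 0.1242]
tool_rot: [0.741, 0.671, 0.0, 0.002]
ft_force: [-4.4, -4.2, 22.4]
grip_width: 0.0002
grip_force: 11.0
```

```bash
python3 - <<'E'
from h import *
st((-.0505,0,.124))
c=snap("scene","pics/s5.png");t=snap("top","pics/t5.png")
cv2.imwrite("pics/c5.png",np.hstack([cv2.resize(c["image"][180:400,120:400],(420,330)),t["image"][70:400,260:640]])[:,:,::-1])
E
```

```text
t 20.5 ext [-0.0519 -0.0024] z 0.1242 yawerr -0.0004 F ext [-4.57  3.97] 22.42 w 0.0002
need rows(30mm): [ 0.05 -0.08  0.01]
```

View pics/c5.png

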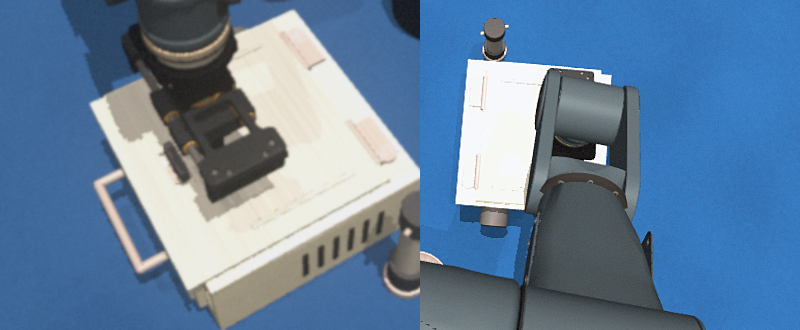

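The images show the cover flat with the wing standing through its slot and the drawer home. The last push raised the force to 22 N without moving the tool, so the cover is on its stop. Nothing else on the bench has moved.

```bash
python3 -c "
from rig import robot
print(robot.hand_in())"
```

```text
the job is handed in; nothing more can be done
None
```

The drawer is home in its catch, the stud's wing is in line with the slot, and the arm is holding the cover flat against the frame at about 22 N; I handed the job in at about 21 s.

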